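# Unclamp the ball dish and present its tab to the sensor

### The arm

A 7-joint arm with a two-finger parallel gripper is mounted at the origin on the work surface. World frame = base frame: x ahead of the robot, y to its left, z up, the work surface at z = 0. Lengths are in m, angles in rad, forces in N, time in s.
With the tool pointing down it reaches from about 0.4 to 0.85 m from the base axis. Payload 10.4 kg.
Tool frame: the origin (TCP) lies between the finger pads; the fingertips stand 22 mm ahead of it and the grasp point (between the pads) lies 3 mm ahead of it; z points along the fingers, y is the line along which they close (so a half turn about z gives the same grasp; the last joint's range is limited). The gripper opens to 85 mm and grips with 20 to 120 N. Pads are 22 mm wide; open, the fingers measure 114 mm over their backs; the gripper's body (76 mm by 85 mm) begins 54 mm behind the grasp point. The pads swing forward as they close: fully open they stand 13 mm farther back than shut.
Start: joints at [1.195, 0.332, -0.065, 1.46, 0.022, 1.35, -0.088], TCP at [0.216, -0.587, 0.253] pointing down, gripper open.
Joint ranges: [-2.6, 2.6], [-0.5, 2.12], [-1.47, 1.34], [0.16, 2.42], [-1.27, 4.41], [0.06, 2.06], [-2.6, 2.6]. Speed limits (rad/s): [2.22, 2.22, 2.79, 2.79, 3.14, 3.14, 3.14].

### API

Orientations are given as a unit quaternion [x, y, z, w].
In Python, from workcell import manip, camera, ticket, boxes_of, outline_of gives the robot as it stands.
- The arm moves only by the tool carry_out, never from a script. Its argument "deltas" is a list of rows, each a list of 5 numbers: the shift along the tool's x, y, z as a fraction of full scale, then the turn about the tool's z as a fraction of full scale, then the opening, from -1 (shut) to 1 (fully open), so that 0 is half open. In form: [[tx, ty, tz, spin, gripper], ...]. A call has 1 to 20 rows; each row is the pose to reach, as a shift and turn from the pose commanded when the call began, along the tool's axes at that moment; what a row does not reach only later rows make up. Full scale, the value 1, is 150 mm for a shift and 30 degrees for a turn. A row lasts 1/8 s, in which the tool goes at most 62.5 mm and 10.7 degrees, less where a joint would pass 70% of its speed; a pose out of reach is approached as far as the arm can. A call with a number of a shift or a turn outside -1 to 1 is refused whole. A call with a gripper value outside its range is refused whole. The fingers move at their own pace and stop on an object; "force" is the grip in N (left out, the last holds). Time passes only in rows, so rows that repeat a pose let the fingers close. It gives the time, the measured TCP pose, the force, the opening and the grip force at its end, in the units of the state.
- manip.get_obs(): the state, without advancing time (a new reading comes with each control period).
- camera(name): name is "side" or "top" or "wrist"; returns a dict with "img" (400x640x3 uint8, red, green, blue), "depth" (400x640 float32, m along the optical axis (not along the pixel's ray), 0 where there is no reading), "vertical_fov" (degrees; the focal length in pixels is half the picture's height over the tangent of half this angle, whatever the lens; pixels are square), "cx", "cy" (the principal point, pixels), "R" (3x3) and "t" (3): a world point X has camera coordinates R X + t. Camera axes: x right, y down, z forward; pixel columns grow to the right and rows downward; lengths in m; the calibration is good to about 2 mm. A picture is of the moment at which its call begins.
- ticket.hand_in(): hands the job in; it is judged then, once.
Trained networks look in a picture, given as the dict that the camera call returned (one of the last four; its "shot" number tells which), for a name from the list of things; names that differ only in an ending like _2 or _b are one class to them, and where a whole thing is asked for, a point or a joint stands for the part that bears it (a point fixed in the world has none). Each returns a list of dicts, best first, with "conf" (0 to 1); they miss things now and then, are a little off and sometimes report something else, mostly with a low value. They report only what shows in the picture. A call takes as long as a camera call.
- boxes_of(query, picture): "position" ([x, y, z] in m, in world coordinates, good to about 4 mm: the middle of the surface that is visible of it).
- outline_of(query, picture): "region" (400x640 bool, what is visible of it).
The state is a dict: "clock": time; "joint_pos": joint angles; "joint_velocities": joint speeds; "tau": joint torques, N m; "position": TCP position; "ee_rot": TCP orientation; "ft_force": force on the tool from outside, world axes, zero at the start; "torque": the same for the moment, N m; "grip_width": opening from 0.0 (shut) to 1.0 (fully open); "grasp_force": force on a finger pad.
Only numpy, scipy, OpenCV 4.12 (cv2) and the standard library are available. Lean on these libraries where they do the work, as an engineer would, in place of code of your own. Each camera call takes 0.05 s, during which the arm holds its last target. There are 200 camera calls.

### The job

Push the cam lever over, away from the dish, to its open stop so that the jaw lets go of the dish; then pick the dish up by its carrying bar, lift it 5 to 10 cm straight up off its seat and turn it a quarter turn so that its tab points at the domed sensor. Move gently and keep the dish level, so that the loose steel ball stays in the middle of the dish, and leave the other things where they are. Finish while still holding the dish there, steady above its seat: do not put it down or let go.

Things in the scene. Friction and masses are not known exactly. Their poses are not given: they have to be found in the camera images.
- seat: Fixed aluminium seat plate, 170 x 300 x 12 mm, lying on the bench with a low round locating ring on it. Origin on the bench surface right under the ring's centre, where the dish sits; z up. Seen from the origin, the cam clamp is on the -y side; the sensor and the power brick stand at its +x and -x sides, either way round. Its place and yaw (about 20 deg either way) vary.
- lever_hinge (a point): Centre of the cam lever's hinge pin, 58 mm above the bench, 150 mm from the seat's origin along seat -y. The hinge axis is level, parallel to seat x. Two cheeks beside the pin reach 70 mm above the bench.
- lever_knob (a point): Centre of the lever's round cross knob: cylinder 18 mm diameter, 44 mm long, parallel to seat x, 85 mm from the hinge pin on a 14 mm wide bar. Locked, the lever leans 0.4 rad from upright towards the dish (seat +y); open, it leans 0.9 rad away from it (seat -y), with the knob about 111 mm above the bench.
- cam_lever (a joint): Angle of the cam lever, rad: about 0 (0 to 0.12) locked, grows as the lever is pushed over away from the dish, 1.3 at its open stop. Takes about 3 to 4 N at the knob and stays where it is left. It draws back a steel jaw (24 mm in all) whose flat lip overhangs the dish's rim by about 10 mm while locked, so the dish cannot be lifted.
- dish_bar (a point): Middle of the dish's carrying bar (where to grip), 108 mm above the bench while seated. Bar: flat steel, 14 mm wide, 20 mm high, 121 mm long; it runs along this point's x axis straight over the dish's centre, on two 12 mm wide posts at its ends. The y axis points to the tab, z is up when level. The dish's underside is 96 mm below this point. 46 mm are free between the ball and the bar.
- dish_tab (a point): Top middle of the dish's only tab, 22 mm wide, sticking out of the rim; the point is 85 mm from the dish's centre along the dish's y axis, 78 mm below the bar's middle. At the start it points away from the clamp (seat +y, within 0.15 rad).
- dish_middle (a point): Point on the dish's centre line, 25 mm above its underside: the ball's centre when it is centred and the dish is level.
- ball_center (a point): Centre of the loose steel ball, 30 mm diameter, about 0.11 kg, free to roll in the dish's hollow.
- sensor_dome (a point): Sensor: upright aluminium cylinder 54 mm in diameter on a 70 mm square foot, with a glass dome on top, 92 mm high in all. The point is on its axis 80 mm above the bench. It is fixed 180 mm from the seat's origin, on seat +x or seat -x. The flat black power brick (65 x 100 x 50 mm high) is fixed at the opposite side.
- weight: Brass weight, 38 mm diameter, 52 mm high; a bystander. Origin at its underside.
- jar: Amber jar, 48 mm diameter, 60 mm high; a bystander. Origin at its underside.
- driver: Screwdriver lying flat, 170 mm long; a bystander. Origin at its underside.
- collar: Steel collar, 48 mm diameter, 18 mm high; a bystander. Origin at its underside.
- wrench: Wrench lying flat, 160 mm long; a bystander. Origin at its underside.
- cup: White cup, 72 mm diameter, 85 mm high; a bystander. Origin at its underside.
- dish: The dish: grey, 128 mm diameter, 21 mm high to its rim, about 0.24 kg, loose on its seat, with a shallow hollow sloping 7 deg to its middle. Underside 12 mm above the bench when seated. Origin at the middle of its underside, axes as for its bar: x along the bar, y to the tab, z up.

How it is judged:
By the outcome, as a careful person would: the job done as asked, in the order asked, and still so for the second after the job is handed in, while the arm keeps its last pose, push and grip.
It also fails if it takes over 58 s, if anything falls off the work surface, if the arm or the gripper's body presses on something with over 40 N, if the wrist force passes 120 N, or if a joint passes its speed limit or range.

## Working session

There is one attempt and no reset: what is moved stays moved. The work goes in short steps, Python scripts to look and compute and a tool call to move; the robot and the scene stay as the last step left them, time stands still between calls to the robot, and variables do not carry over. Pictures are saved under pics/ and viewed, at most 10 in all, crops included, and the job is handed in when it is done.

Besides the shell and the picture viewer there is one more tool, called by a JSON object that holds its "method" and its "body". carry_out: Moves the arm, as the interface text tells. Its arguments: {"type":"object","properties":{"deltas":{"type":"array","items":{"type":"array","items":{"type":"number"}}},"force":{"type":"number"}},"required":["deltas"]}

```bash
mkdir -p pics
cat > h.py <<'E'
import numpy as np,cv2
from scipy.spatial.transform import Rotation as Ro
from workcell import manip,camera,ticket,boxes_of,outline_of
def cloud(p):
    f=200/np.tan(np.radians(p["vertical_fov"])/2)
    v,u=np.mgrid[:400,:640]; d=p["depth"]
    c=np.stack([(u-p["cx"])/f*d,(v-p["cy"])/f*d,d],-1)
    return (c-np.array(p["t"]))@np.array(p["R"])
def proj(p,X):
    f=200/np.tan(np.radians(p["vertical_fov"])/2)
    c=np.array(p["R"])@X+np.array(p["t"]); return f*c[:2]/c[2]+[p["cx"],p["cy"]]
def save(p,n): cv2.imwrite("pics/"+n,p["img"][:,:,::-1])
E
python3 - <<'E'
from h import *
np.set_printoptions(precision=3,suppress=True)
o=manip.get_obs();print(o["clock"],o["position"],Ro.from_quat(o["ee_rot"]).as_matrix(),o["grip_width"])
ims=[]
for n in ["top","side"]:
    p=camera(n);ims.append(p["img"])
    for q in ["seat","lever_hinge","lever_knob","dish_bar","dish_tab","dish_middle","ball_center","sensor_dome","weight","jar","driver","collar","wrench","cup","dish"]:
        try: print(n,q,[(np.array(r["position"]).round(3).tolist(),round(r["conf"],2)) for r in boxes_of(q,p)[:2]])
        except Exception as e: print(q,e)
cv2.imwrite("pics/a.png",cv2.resize(np.vstack(ims),(0,0),fx=.75,fy=.75)[:,:,::-1])
E
```

```text
0.0 [ 0.216 -0.586  0.252] [[ 0.938  0.345 -0.001]
 [ 0.345 -0.938  0.001]
 [-0.    -0.001 -1.   ]] 0.9967882717172348
top seat [([0.548, -0.103, 0.014], 0.78)]
top lever_hinge [([0.548, -0.101, 0.011], 0.98)]
top lever_knob [([0.548, -0.102, 0.008], 0.29)]
top dish_bar [([0.536, -0.005, 0.033], 0.77)]
top dish_tab [([0.54, -0.009, 0.035], 0.94)]
top dish_middle [([0.538, -0.008, 0.033], 0.91), ([0.445, -0.36, 0.007], 0.22)]
top ball_center [([0.54, -0.009, 0.034], 0.74)]
top sensor_dome [([0.365, -0.029, 0.065], 0.62)]
top weight [([0.67, -0.104, 0.031], 0.47)]
top jar [([0.367, -0.027, 0.064], 0.7), ([0.668, 0.155, 0.064], 0.46)]
top driver [([0.489, 0.144, 0.022], 0.78), ([0.418, -0.135, 0.018], 0.31)]
top collar [([0.419, -0.14, 0.018], 0.56), ([0.666, -0.107, 0.032], 0.47)]
top wrench [([0.445, -0.357, 0.007], 0.56)]
top cup [([0.569, 0.441, 0.045], 0.74)]
top dish [([0.536, -0.004, 0.033], 0.58)]
side seat [([0.547, -0.138, 0.014], 0.71)]
side lever_hinge [([0.552, -0.134, 0.014], 0.78), ([0.555, -0.146, 0.104], 0.52)]
side lever_knob [([0.555, -0.145, 0.104], 0.85), ([0.534, -0.013, 0.036], 0.47)]
side dish_bar []
side dish_tab [([0.536, -0.014, 0.037], 0.6)]
side dish_middle [([0.536, -0.019, 0.029], 0.96), ([0.668, 0.143, 0.049], 0.53)]
side ball_center [([0.536, -0.02, 0.046], 0.5)]
side sensor_dome [([0.364, -0.05, 0.049], 0.92), ([0.539, -0.015, 0.038], 0.52)]
side weight [([0.667, -0.113, 0.028], 0.45)]
side jar [([0.666, 0.142, 0.047], 0.79)]
side driver [([0.489, 0.142, 0.017], 0.7)]
side collar [([0.419, -0.136, 0.019], 0.74)]
side wrench [([0.45, -0.365, 0.011], 0.97)]
side cup [([0.568, 0.416, 0.061], 0.59)]
side dish [([0.535, -0.014, 0.036], 0.83)]
```

View pics/a.png

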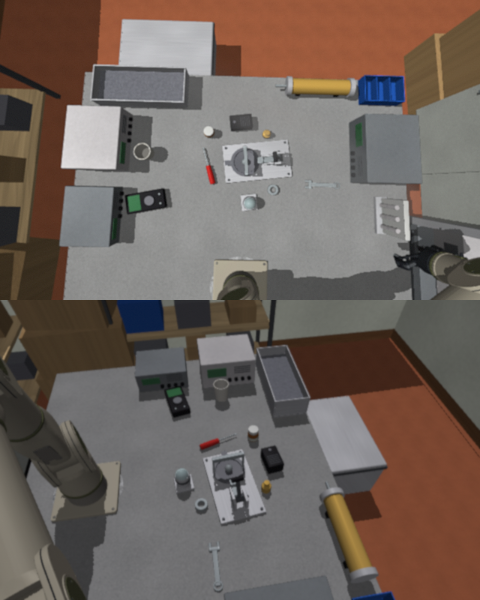

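The stacked picture shows the seat, with its dish and lever, in the middle of the bench. In the top view the dish is near pixel (245,158), the clamp is to its right (world -y), the sensor is on the robot's side at (249,202), and the brick is opposite at (241,122). Next I'll fit positions from the depth data.

Run:
```python
from h import *
np.set_printoptions(precision=4,suppress=True)
ims=[]
for n in ["top","side"]:
    p=camera(n);X=cloud(p);ok=p["depth"]>0
    near=ok&(abs(X[...,0]-.54)<.26)&(abs(X[...,1]+.07)<.26)
    P=X[near&(X[...,2]>.007)&(X[...,2]<.016)&(abs(X[...,0]-.545)<.14)]
    m=outline_of("seat",p)[0]["region"]&near
    S=X[m&(X[...,2]>.006)&(X[...,2]<.018)]
    print(n,"plate",cv2.minAreaRect((S[:,:2]*1000).astype(np.float32)),S[:,2].mean())
    b=X[near&(X[...,2]>.1)&(X[...,2]<.115)&(np.hypot(X[...,0]-.538,X[...,1]+.008)<.075)]
    print("bar",len(b),b.mean(0),cv2.minAreaRect((b[:,:2]*1000).astype(np.float32)))
    k=X[near&(X[...,2]>.115)];print("knob",len(k),k.min(0),k.max(0),k.mean(0),cv2.minAreaRect((k[:,:2]*1000).astype(np.float32)))
    s=X[near&(X[...,2]>.05)&(np.hypot(X[...,0]-.365,X[...,1]+.03)<.05)];print("sensor",len(s),s.min(0),s.max(0),s[s[:,2]>.085].mean(0))
    r=X[near&(X[...,2]>.03)&(X[...,0]>.66)&(X[...,1]>-.09)&(X[...,1]<.12)];print("brick",cv2.minAreaRect((r[:,:2]*1000).astype(np.float32)),r[:,2].max())
    c=proj(p,np.array([.54,-.05,.03])).astype(int); print(c)
    im=p["img"][max(c[1]-70,0):c[1]+70,c[0]-95:c[0]+95];ims.append(cv2.resize(im,(760,560))[:, :])
cv2.imwrite("pics/b.png",cv2.resize(np.hstack(ims),(800,295))[:,:,::-1])
```

```text
top plate ((548.349853515625, -64.45268249511719), (169.9456024169922, 299.87884521484375), 6.887908935546875) 0.010845349274706801
bar 50 [ 0.5356 -0.009   0.1129] ((539.686279296875, -10.099721908569336), (115.74334716796875, 14.089391708374023), 4.636349201202393)
knob 218 [ 0.4815 -0.1413  0.1151] [ 0.5998 -0.0001  0.1503] [ 0.5478 -0.0571  0.1276] ((545.7694091796875, -72.50956726074219), (118.48147583007812, 139.2069854736328), 4.717118740081787)
sensor 247 [ 0.3368 -0.0582  0.0501] [ 0.3912 -0.0035  0.096 ] [ 0.3631 -0.0322  0.0881]
brick ((720.1434936523438, 11.913688659667969), (66.26512908935547, 99.60834503173828), 7.341812610626221) 0.06032886829381606
[338 216]
side plate ((546.4732666015625, -63.68318176269531), (170.92250061035156, 303.6693115234375), 7.107483863830566) 0.012717422347122745
bar 130 [ 0.5395 -0.0157  0.1078] ((539.3865966796875, -11.750875473022461), (120.39317321777344, 14.912692070007324), 4.929607391357422)
knob 351 [ 0.479  -0.1435  0.1151] [0.5991 0.0008 0.1516] [ 0.5447 -0.0636  0.1275] ((545.0729370117188, -72.7850341796875), (119.52201843261719, 142.0584259033203), 5.523972988128662)
sensor 339 [ 0.3341 -0.0606  0.0503] [ 0.3882 -0.0141  0.096 ] [ 0.3613 -0.0347  0.0897]
brick ((714.1781616210938, -15.122932434082031), (159.9859161376953, 83.28724670410156), 82.22660064697266) 0.05796912031369805
[306 236]
```

View pics/b.png

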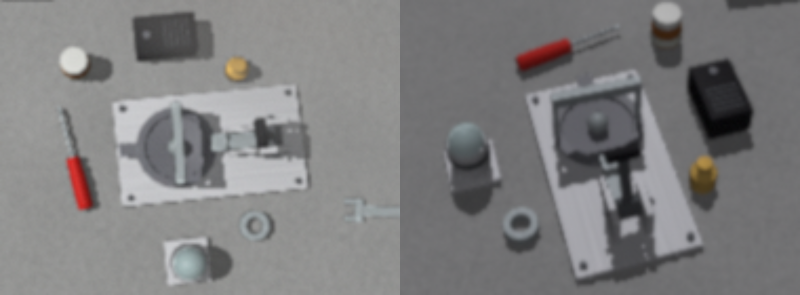

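The two pictures agree:
- Seat yaw is about 7°, with its origin near (0.541, -0.0105).
- The bar is at (0.5395, -0.011), yaw about 4.8°.
- The sensor is at (0.363, -0.032), 180 mm away on seat -x, which matches.
- By geometry, the knob is at about (0.554, -0.127, 0.136).

I'll approach high with the fingers shut.

{"method": "carry_out", "body": {"deltas": [[0.2,-0.15,0,0,-1],[0.5,-0.37,0,0,-1],[0.81,-0.6,0,0,-1],[0.81,-0.6,0,0,-1],[0.81,-0.6,0,0,-1]]}}

```text
clock: 2.42
position: [0.2985, -0.4605, 0.2535]
ee_rot: [0.984, 0.175, -0.0, 0.0]
ft_force: [0.6, -0.6, -0.4]
grip_width: 0.001
grasp_force: 0.0
```

{"method": "carry_out", "body": {"deltas": [[0.2,-0.15,0,0,-1],[0.5,-0.37,0,0,-1],[0.81,-0.6,0,0,-1],[0.81,-0.6,0,0,-1],[0.81,-0.6,0,0,-1]]}}

```text
clock: 3.05
position: [0.3809, -0.3353, 0.2532]
ee_rot: [0.985, 0.174, -0.0, 0.0]
ft_force: [-0.3, 0.7, -0.6]
grip_width: 0.001
grasp_force: 0.0
```

{"method": "carry_out", "body": {"deltas": [[0.2,-0.15,0,0,-1],[0.5,-0.37,0,0,-1],[0.81,-0.6,0,0,-1],[0.81,-0.6,0,0,-1],[0.81,-0.6,0,0,-1]]}}

```text
clock: 3.68
position: [0.4639, -0.2095, 0.2531]
ee_rot: [0.985, 0.174, -0.0, 0.0]
ft_force: [0.7, -0.9, -0.1]
grip_width: -0.001
grasp_force: 0.0
```

{"method": "carry_out", "body": {"deltas": [[0.2,-0.15,0,0,-1],[0.5,-0.37,0,0.22,-1],[0.81,-0.6,0,0.44,-1],[0.81,-0.6,0,0.44,-1],[0.81,-0.6,0,0.44,-1],[0.81,-0.6,0,0.44,-1]]}}

```text
clock: 4.42
position: [0.5471, -0.0834, 0.2532]
ee_rot: [0.998, 0.059, -0.0, 0.0]
ft_force: [-0.3, 0.1, 0.3]
grip_width: -0.003
grasp_force: 0.0
```

{"method": "carry_out", "body": {"deltas": [[0,0,0.2,0,-1],[0,0,0.45,0,-1],[0,0,0.65,0,-1],[0,0,0.73,0,-1],[0,0,0.73,0,-1]], "force": 30}}

```text
clock: 5.05
position: [0.5474, -0.0816, 0.1438]
ee_rot: [0.998, 0.061, -0.0, 0.0]
ft_force: [1.9, -0.6, 0.8]
grip_width: -0.0
grasp_force: 0.0
```

{"method": "carry_out", "body": {"deltas": [[0,0.06,0,0,-1],[0,0.12,0,0,-1],[0,0.18,0,0,-1],[0,0.24,0,0,-1],[0,0.3,0,0,-1],[0,0.3,0,0,-1]]}}

```text
clock: 5.8
position: [0.5531, -0.1267, 0.1437]
ee_rot: [0.998, 0.061, -0.0, 0.0]
ft_force: [-0.2, -0.5, 0.4]
grip_width: 0.0
grasp_force: 0.0
```

Run:
```python
from h import *
p=camera("side");c=proj(p,np.array([.55,-.12,.1])).astype(int)
a=cv2.resize(p["img"][c[1]-70:c[1]+70,c[0]-70:c[0]+70],(400,400))
p=camera("wrist");b=cv2.resize(p["img"],(400,250));b=cv2.copyMakeBorder(b,0,150,0,0,0)
cv2.imwrite("pics/c.png",np.hstack([a,b])[:,:,::-1])
```

```text
(no output)
```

View pics/c.png

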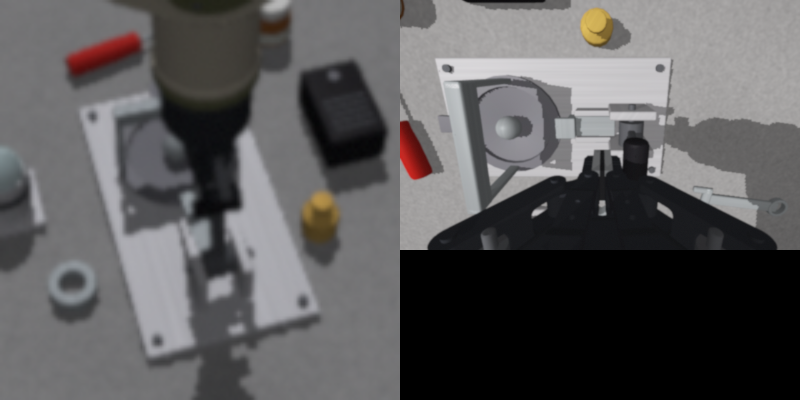

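Left view: the closed fingers are at about (210,190), against the lever. Right (wrist) view: the knob at (636,155) sits just beyond the finger tips, with the lever about upright, so the push is working. I'll continue and lower slightly.

{"method": "carry_out", "body": {"deltas": [[0,0.06,0,0,-1],[0,0.12,0.02,0,-1],[0,0.18,0.04,0,-1],[0,0.24,0.06,0,-1],[0,0.3,0.08,0,-1],[0,0.36,0.1,0,-1],[0,0.4,0.11,0,-1],[0,0.44,0.12,0,-1]]}}

```text
clock: 6.9
position: [0.5612, -0.191, 0.1256]
ee_rot: [0.998, 0.061, -0.0, -0.0]
ft_force: [-0.1, 4.6, 1.0]
grip_width: -0.001
grasp_force: 1.8
```

{"method": "carry_out", "body": {"deltas": [[0,0.02,0,0,-1],[0,0.04,0,0,-1],[0,0.06,0,0,-1]]}}

```text
clock: 7.28
position: [0.5624, -0.2, 0.126]
ee_rot: [0.998, 0.061, 0.0, 0.0]
ft_force: [-0.8, 3.3, 0.9]
grip_width: -0.0
grasp_force: 1.5
```

{"method": "carry_out", "body": {"deltas": [[0,0.02,0,0,-1],[0,0.04,0,0,-1]]}}

```text
clock: 7.52
position: [0.563, -0.2045, 0.1258]
ee_rot: [0.998, 0.062, -0.0, -0.001]
ft_force: [-4.7, 12.9, 5.5]
grip_width: -0.003
grasp_force: 6.6
```

{"method": "carry_out", "body": {"deltas": [[0,0.015,0,0,-1],[0,0.03,0,0,-1]]}}

```text
clock: 7.78
position: [0.5632, -0.205, 0.1257]
ee_rot: [0.998, 0.063, -0.001, -0.003]
ft_force: [-8.9, 23.6, 9.4]
grip_width: 0.001
grasp_force: 12.7
```

Force rose to 25 N with almost no motion, so the lever is at its open stop. I'll back off, rise and move above the bar while opening the fingers.

{"method": "carry_out", "body": {"deltas": [[0,-0.05,0,0,-1],[0,-0.12,0,0,-1],[0,-0.2,-0.2,0,-1],[0,-0.3,-0.55,0,-1],[0,-0.3,-0.85,0,-1],[0,-0.3,-0.85,0,0.5]]}}

```text
clock: 8.52
position: [0.5597, -0.1662, 0.2574]
ee_rot: [0.998, 0.061, 0.003, 0.002]
ft_force: [0.0, -0.0, -0.7]
grip_width: 0.2
grasp_force: 0.0
```

{"method": "carry_out", "body": {"deltas": [[0,-0.3,0,0,0.6],[0,-0.65,0,0.07,0.6],[0,-1,0,0.07,0.6],[0,-1,0,0.07,0.6],[0,-1,0,0.07,0.6]]}}

```text
clock: 9.15
position: [0.5396, -0.0178, 0.2526]
ee_rot: [0.999, 0.042, -0.0, 0.0]
ft_force: [0.1, -0.3, -0.0]
grip_width: 0.797
grasp_force: 0.0
```

Run:
```python
from h import *
np.set_printoptions(precision=4,suppress=True)
o=manip.get_obs();R=Ro.from_quat(o["ee_rot"]).as_matrix();print(o["position"],R,o["joint_pos"],o["grip_width"],np.degrees(np.arctan2(R[1,0],R[0,0])))
ims=[]
for n in ["wrist","side"]:
    p=camera(n);X=cloud(p);ok=p["depth"]>0
    m=ok&(X[...,2]>.1)&(X[...,2]<.125)&(np.hypot(X[...,0]-.5395,X[...,1]+.011)<.072)
    b=X[m];print(n,len(b))
    if len(b): print(b.mean(0),cv2.minAreaRect((b[:,:2]*1000).astype(np.float32)))
    for q in ["lever_knob","ball_center"]: print(q,[(r["position"],r["conf"]) for r in boxes_of(q,p)[:2]])
    if n=="side":
        c=proj(p,np.array([.55,-.1,.06])).astype(int);a=cv2.resize(p["img"][c[1]-70:c[1]+70,c[0]-70:c[0]+70],(400,400))
    else: a=cv2.copyMakeBorder(cv2.resize(p["img"],(400,250)),0,150,0,0,0)
    ims.append(a)
cv2.imwrite("pics/d.png",np.hstack(ims)[:,:,::-1])
```

```text
[ 0.5396 -0.0178  0.2526] [[ 0.9964  0.0848 -0.0006]
 [ 0.0848 -0.9964 -0.0009]
 [-0.0007  0.0009 -1.    ]] [ 0.4397  0.189  -0.5524  1.6639  0.1028  1.3183 -1.6165] 0.7971006019772923 4.865033710946894
wrist 2097
[ 0.546  -0.0097  0.117 ] ((542.2337036132812, -9.672199249267578), (120.24565887451172, 13.52236270904541), 4.77325439453125)
lever_knob [([0.5654, -0.2036, 0.0989], 0.84), ([0.4517, -0.3549, 0.01], 0.57)]
ball_center [([0.5437, -0.0184, 0.0404], 0.58)]
side 327
[ 0.5387 -0.0129  0.1144] ((539.304931640625, -9.620184898376465), (120.70909881591797, 18.594316482543945), 4.959998607635498)
lever_knob [([0.562, -0.2053, 0.0979], 0.75)]
ball_center [([0.5378, -0.0193, 0.049], 0.53)]
```

View pics/d.png

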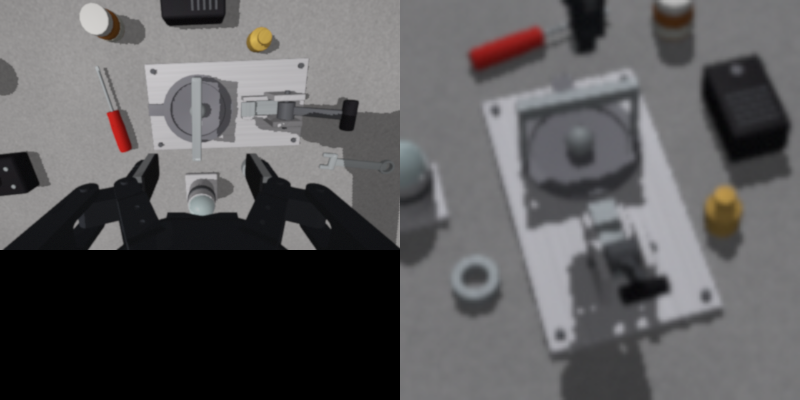

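The lever is open: the knob sits at (348,112) in the wrist view, and the networks put it at about (0.565, -0.204). The jaw at (255,108) is clear of the dish. The bar's centre is about (0.5405, -0.010). I'll descend to grip.

{"method": "carry_out", "body": {"deltas": [[0.01,-0.05,0.1,0,0.5],[0.01,-0.05,0.3,0,0.5],[0.01,-0.05,0.5,0,0.4],[0.01,-0.05,0.7,0,0.3],[0.01,-0.05,0.85,0,0.2],[0.01,-0.05,0.92,0,0.1],[0.01,-0.05,0.945,0,0],[0.01,-0.05,0.945,0,-0.1],[0.01,-0.05,0.945,0,-0.2]], "force": 40}}

```text
clock: 10.58
position: [0.5411, -0.0091, 0.1123]
ee_rot: [0.999, 0.043, 0.001, 0.0]
ft_force: [0.0, -0.2, 1.0]
grip_width: 0.401
grasp_force: 0.0
```

Run:
```python
from h import *
o=manip.get_obs();print(o["position"],o["ft_force"],o["grip_width"])
p=camera("wrist");a=cv2.resize(p["img"],(480,300));p=camera("top");c=proj(p,np.array([.54,-.03,.1])).astype(int)
b=cv2.resize(p["img"][c[1]-40:c[1]+40,c[0]-40:c[0]+40],(300,300))
cv2.imwrite("pics/e.png",np.hstack([a,b])[:,:,::-1])
```

```text
[ 0.54112579 -0.00912771  0.11231249] [ 0.03914607 -0.18440802  0.95777873] 0.40087688991223025
```

View pics/e.png

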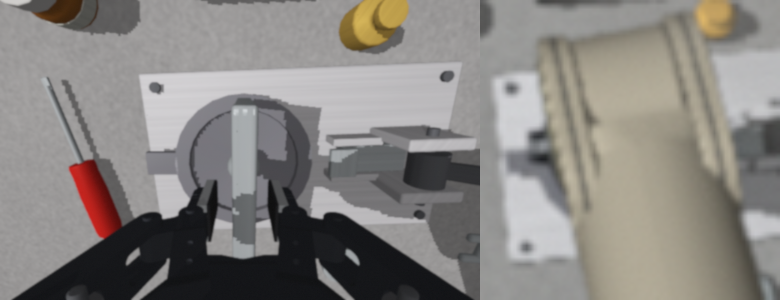

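The wrist view shows the bar (columns 232–257) centred between the fingers (212 and 273). I'll close gently.

{"method": "carry_out", "body": {"deltas": [[0,0,0,0,-0.4],[0,0,0,0,-0.5],[0,0,0,0,-0.6],[0,0,0,0,-0.65],[0,0,0,0,-0.7],[0,0,0,0,-0.8],[0,0,0,0,-1],[0,0,0,0,-1],[0,0,0,0,-1]], "force": 50}}

```text
clock: 11.8
position: [0.5407, -0.0094, 0.1116]
ee_rot: [0.999, 0.043, 0.0, 0.0]
ft_force: [-0.7, -3.2, 2.1]
grip_width: 0.157
grasp_force: 49.0
```

Gripped. I'll lift slowly, with gentle acceleration.

{"method": "carry_out", "body": {"deltas": [[0,0,-0.005,0,-1],[0,0,-0.015,0,-1],[0,0,-0.03,0,-1],[0,0,-0.05,0,-1],[0,0,-0.075,0,-1],[0,0,-0.1,0,-1],[0,0,-0.125,0,-1],[0,0,-0.15,0,-1],[0,0,-0.175,0,-1],[0,0,-0.2,0,-1],[0,0,-0.225,0,-1],[0,0,-0.25,0,-1],[0,0,-0.275,0,-1],[0,0,-0.3,0,-1],[0,0,-0.325,0,-1],[0,0,-0.35,0,-1],[0,0,-0.37,0,-1],[0,0,-0.385,0,-1],[0,0,-0.395,0,-1],[0,0,-0.4,0,-1]]}}

```text
clock: 14.3
position: [0.5406, -0.0092, 0.1716]
ee_rot: [0.999, 0.043, 0.0, 0.0]
ft_force: [0.3, 0.3, -3.5]
grip_width: 0.154
grasp_force: 48.7
```

{"method": "carry_out", "body": {"deltas": [[0,0,-0.01,0,-1],[0,0,-0.025,0,-1],[0,0,-0.045,0,-1],[0,0,-0.065,0,-1],[0,0,-0.08,0,-1],[0,0,-0.09,0,-1],[0,0,-0.095,0,-1],[0,0,-0.095,0,-1],[0,0,-0.095,0,-1]]}}

```text
clock: 15.42
position: [0.5406, -0.0092, 0.1857]
ee_rot: [0.999, 0.043, -0.0, 0.0]
ft_force: [0.8, -0.5, -2.8]
grip_width: 0.158
grasp_force: 48.7
```

Run:
```python
from h import *
o=manip.get_obs();print(o["position"],o["ft_force"],o["torque"],o["joint_pos"],o["ee_rot"])
p=camera("side");c=proj(p,np.array([.54,-.03,.1])).astype(int)
a=cv2.resize(p["img"][c[1]-60:c[1]+60,c[0]-60:c[0]+60],(400,400))
p=camera("wrist");b=cv2.copyMakeBorder(cv2.resize(p["img"],(400,250)),0,150,0,0,0)
cv2.imwrite("pics/f.png",np.hstack([a,b])[:,:,::-1])
```

```text
[ 0.54059619 -0.0091563   0.18571198] [ 0.7541604  -0.50048202 -2.7756414 ] [ 0.04602331 -0.03878899 -0.05017863] [ 0.42034274  0.24455367 -0.55551004  1.74930222  0.13817855  1.18677772
 -1.65883186] [ 9.99080951e-01  4.28631768e-02 -3.85011665e-05  1.16599385e-05]
```

View pics/f.png

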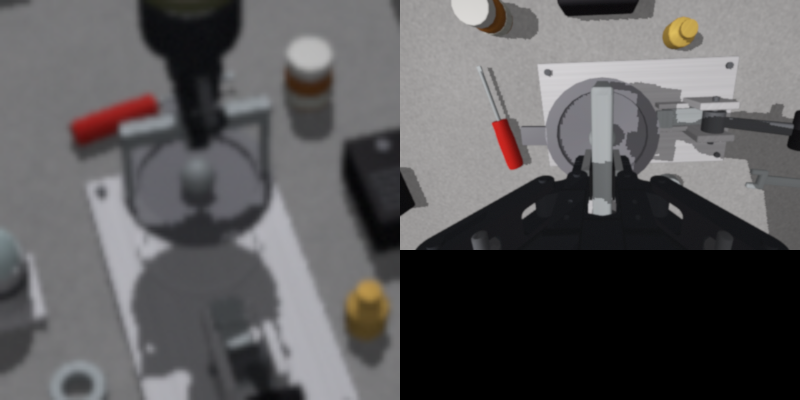

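The dish is 74 mm up, level and clear of the jaw. The ball is in the middle, at (198,175) in the left view. I'll now turn it about 92° (tab from 94.9° to 187.2° in world yaw).

{"method": "carry_out", "body": {"deltas": [[0,0,0,-0.01,-1],[0,0,0,-0.03,-1],[0,0,0,-0.06,-1],[0,0,0,-0.1,-1],[0,0,0,-0.15,-1],[0,0,0,-0.2,-1],[0,0,0,-0.25,-1],[0,0,0,-0.3,-1],[0,0,0,-0.35,-1],[0,0,0,-0.4,-1],[0,0,0,-0.45,-1],[0,0,0,-0.5,-1],[0,0,0,-0.55,-1],[0,0,0,-0.6,-1],[0,0,0,-0.65,-1],[0,0,0,-0.7,-1],[0,0,0,-0.75,-1],[0,0,0,-0.8,-1],[0,0,0,-0.85,-1],[0,0,0,-0.9,-1]]}}

```text
clock: 18.02
position: [0.5406, -0.0092, 0.1858]
ee_rot: [0.961, 0.276, 0.0, 0.0]
ft_force: [-0.1, 0.3, -3.2]
grip_width: 0.152
grasp_force: 48.7
```

{"method": "carry_out", "body": {"deltas": [[0,0,0,-0.05,-1],[0,0,0,-0.1,-1],[0,0,0,-0.15,-1],[0,0,0,-0.2,-1],[0,0,0,-0.25,-1],[0,0,0,-0.3,-1],[0,0,0,-0.35,-1],[0,0,0,-0.4,-1],[0,0,0,-0.45,-1],[0,0,0,-0.5,-1],[0,0,0,-0.55,-1],[0,0,0,-0.6,-1],[0,0,0,-0.65,-1],[0,0,0,-0.7,-1],[0,0,0,-0.75,-1],[0,0,0,-0.8,-1],[0,0,0,-0.85,-1],[0,0,0,-0.9,-1],[0,0,0,-0.95,-1],[0,0,0,-1,-1]]}}

```text
clock: 20.52
position: [0.5407, -0.0092, 0.1858]
ee_rot: [0.857, 0.515, 0.0, 0.0]
ft_force: [-0.8, -0.9, -3.6]
grip_width: 0.154
grasp_force: 48.7
```

{"method": "carry_out", "body": {"deltas": [[0,0,0,-0.05,-1],[0,0,0,-0.1,-1],[0,0,0,-0.15,-1],[0,0,0,-0.2,-1],[0,0,0,-0.25,-1],[0,0,0,-0.3,-1],[0,0,0,-0.35,-1],[0,0,0,-0.4,-1],[0,0,0,-0.45,-1],[0,0,0,-0.5,-1],[0,0,0,-0.55,-1],[0,0,0,-0.6,-1],[0,0,0,-0.65,-1],[0,0,0,-0.7,-1],[0,0,0,-0.75,-1],[0,0,0,-0.8,-1],[0,0,0,-0.84,-1],[0,0,0,-0.87,-1],[0,0,0,-0.89,-1],[0,0,0,-0.9,-1]]}}

```text
clock: 23.02
position: [0.5406, -0.0092, 0.1858]
ee_rot: [0.714, 0.7, -0.0, 0.0]
ft_force: [1.0, 0.2, -1.6]
grip_width: 0.155
grasp_force: 48.7
```

{"method": "carry_out", "body": {"deltas": [[0,0,0,-0.01,-1],[0,0,0,-0.03,-1],[0,0,0,-0.06,-1],[0,0,0,-0.1,-1],[0,0,0,-0.14,-1],[0,0,0,-0.18,-1],[0,0,0,-0.215,-1],[0,0,0,-0.245,-1],[0,0,0,-0.265,-1],[0,0,0,-0.275,-1],[0,0,0,-0.275,-1],[0,0,0,-0.275,-1],[0,0,0,-0.275,-1],[0,0,0,-0.275,-1]]}}

```text
clock: 24.78
position: [0.5406, -0.0092, 0.1858]
ee_rot: [0.662, 0.75, -0.0, 0.0]
ft_force: [0.7, 0.7, -3.1]
grip_width: 0.157
grasp_force: 48.7
```

Run:
```python
from h import *
np.set_printoptions(precision=4,suppress=True)
o=manip.get_obs();print(o["position"],o["ft_force"],o["ee_rot"],o["joint_velocities"])
p=camera("side");X=cloud(p);c=proj(p,np.array([.5,-.03,.1])).astype(int)
b=X[(p["depth"]>0)&(X[...,2]>.165)&(X[...,2]<.2)&(np.hypot(X[...,0]-.54,X[...,1]+.01)<.075)]
print("bar",cv2.minAreaRect((b[:,:2]*1000).astype(np.float32)))
for q in ["ball_center","dish_tab","dish","sensor_dome","lever_knob"]: print(q,[(np.round(r["position"],3),r["conf"]) for r in boxes_of(q,p)[:2]])
a=cv2.resize(p["img"][c[1]-70:c[1]+70,c[0]-70:c[0]+70],(400,400))
p=camera("wrist");b=cv2.copyMakeBorder(cv2.resize(p["img"],(400,250)),0,150,0,0,0)
cv2.imwrite("pics/g.png",np.hstack([a,b])[:,:,::-1])
```

```text
[ 0.5406 -0.0092  0.1858] [ 0.6701  0.6707 -3.0942] [ 0.6616  0.7499 -0.      0.0001] [ 0.0006 -0.0001 -0.0016 -0.0004  0.0001  0.0008  0.0025]
bar ((541.7140502929688, -25.242366790771484), (37.38685989379883, 85.3934097290039), 21.873998641967773)
ball_center [(array([ 0.532, -0.021,  0.12 ]), 0.64)]
dish_tab [(array([ 0.542, -0.02 ,  0.113]), 0.57)]
dish [(array([ 0.539, -0.018,  0.107]), 0.96), (array([ 0.546, -0.12 ,  0.015]), 0.47)]
sensor_dome [(array([ 0.366, -0.05 ,  0.049]), 0.78)]
lever_knob [(array([ 0.562, -0.204,  0.099]), 0.55)]
```

View pics/g.png

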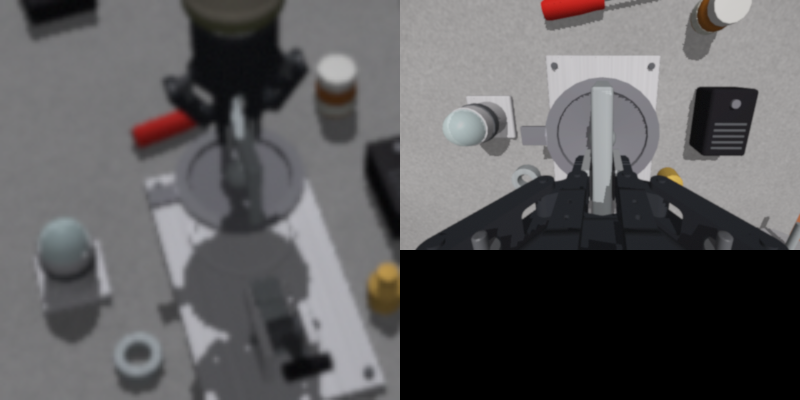

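The wrist view shows the tab at (533,135) in line with the sensor at (478,125). The side view shows the ball mid-dish behind the bar, the lever still open, and the bystanders where they were.

```bash
python3 -c "
from workcell import ticket
print(ticket.hand_in())"
```

```text
the job is handed in; nothing more can be done
None
```

I handed the job in at about 25 s on the clock; no verdict came back. The lever is at its open stop and the dish is held level about 74 mm above its seat, its tab pointing at the sensor and the ball looking central.

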